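# Make up the festival lamp sets

### The job

Make up three sets for the festival evening from the things on the table: on the round steel thali the brass bell and the diya with the pointed spout, on the wooden tray the square diya and the white capped box, and in the frosted glass bowl whichever of the two steel cups nests down inside it; the other cup is to be left standing on the bare table. Everything stands upright, flat on the floor of its own thali, tray or bowl; set things down without dropping them or tipping them over.

Things in the scene. Friction and masses are not known exactly. Their poses are not given: they have to be found in the camera images.
- thali: round stainless-steel thali, fixed to the table: outside diameter 180 mm at the rim, raised rim 14 mm high, 3 mm wall, flat floor 4 mm above the table and 160 mm across. Origin: centre of the underside, on the table; z up
- tray: rectangular brown wooden tray, fixed to the table: 170 mm (its x axis) by 120 mm (its y axis) outside, walls 6 mm thick and 16 mm high, inner floor 6 mm above the table. Origin: centre of the underside, on the table; z up
- bowl: small frosted-glass bowl, fixed to the table: outside diameter 72 mm, 40 mm high, mouth 62 mm across inside, narrowing to about 54 mm across at the inner floor, which lies 6 mm above the table. Origin: centre of the underside, on the table; z up
- pointed_diya: terracotta lamp dish with white dots, round with one pointed spout: body 54 mm in diameter, 28 mm high, foot 38 mm across, sides upright from 10 mm up; the spout points along its own x axis with its tip 40 mm from the origin. Take it across the round body, along its y axis (54 mm). About 80 g. Origin: centre of the underside. (Two like dishes without a spout also stand about and are not needed)
- square_diya: terracotta lamp dish with white dots, square: 50 mm by 50 mm (sides along its x and y axes), 28 mm high, upright sides. About 90 g. Origin: centre of the underside
- bell: brass hand bell standing on its mouth: mouth 44 mm in diameter, bell body 42 mm high, above it an upright round handle 12 mm thick from 42 to 78 mm high, ending in a 17 mm ball whose top is 92 mm high. About 150 g. Origin: centre of the underside; z up the handle
- capped_box: white plastic box with a round twist cap: square body 42 mm by 42 mm (sides along its x and y axes), 34 mm high with upright sides; cap 36 mm in diameter, from 36 to 50 mm high, and does not turn. About 70 g. Origin: centre of the underside
- narrow_cup: the narrow one of two open stainless-steel cups: 46 mm across at the rim, 40 mm at the foot, 75 mm high, wall 3 mm. About 90 g. Origin: centre of the underside; z up
- wide_cup: the wide one of two open stainless-steel cups: 68 mm across at the rim, 66 mm at the foot (wider than the bowl's mouth), 75 mm high. About 140 g. Origin: centre of the underside; z up

How it is judged:
By the outcome, as a careful person would: the job done as asked, in the order asked, and still so for the second after the job is handed in, with the robot touching nothing.
It also fails if it takes over 118 s, if anything falls off the work surface, if the arm or the gripper's body presses on something with over 40 N, if the wrist force passes 120 N, or if a joint passes its speed limit or range.

### The arm

A 6-joint arm with a two-finger parallel gripper is mounted at the origin on the work surface. World frame = base frame: x ahead of the robot, y to its left, z up, the work surface at z = 0. Lengths are in mm, angles in rad, forces in N, time in s.
With the tool pointing down it reaches from about 350 to 875 mm from the base axis. Payload 4.2 kg.
Tool frame: the origin (TCP) lies between the finger pads; the fingertips stand 17 mm ahead of it and the grasp point (between the pads) lies 2 mm behind it; z points along the fingers, y is the line along which they close (so a half turn about z gives the same grasp; the last joint's range is limited). The gripper opens to 85 mm and grips with 20 to 120 N. Pads are 22 mm wide; open, the fingers measure 114 mm over their backs; the gripper's body (76 mm by 85 mm) begins 54 mm behind the grasp point. The pads swing forward as they close: fully open they stand 13 mm farther back than shut.
Start: joints at [-0.875, 0.385, 0.008, 0, -1.194, -0.259], TCP at [264.413, -566.29, 248.312] pointing down, gripper open.
Joint ranges: [-3.14, 3.14], [-1.21, 2.06], [-1.07, 1.41], [-3.16, 2.05], [-2.99, -0.16], [-3.1, 3.1]. Speed limits (rad/s): [2.79, 2.79, 3.14, 3.14, 3.14, 3.14].

### API

Orientations are given as a unit quaternion [x, y, z, w].
In Python, from bench import arm gives the robot as it stands.
- The arm moves only by the shell command python3 jog.py 'ROWS' [OPENING]. ROWS is rows parted by semicolons, their numbers by spaces, 1 to 10 of them, each of 6 numbers: dx, dy, dz in mm, then a rotation vector rx, ry, rz in rad; each row is the pose to reach, as a shift and turn from the pose commanded when the command began, along the tool's axes at that moment; what a row does not reach only later rows make up. A row lasts 1/10 s, in which the tool goes at most 50 mm and 0.15 rad, less where a joint would pass 70% of its speed; a pose out of reach is approached as far as the arm can. OPENING is the finger opening in mm, set as the command begins (- or left out keeps the last). The fingers move at their own pace and stop on an object; the grip force is fixed at half the most. Time passes only in rows, so rows that do not move let the fingers close. It prints the time, the measured TCP pose, the force, the opening and the grip force at its end.
- arm.read_state(): the state, without advancing time (a new reading comes with each control period).
- arm.get_image(name): name is "scene" or "top" or "wrist"; returns the picture (384x512x3 uint8, blue, green, red); there is no depth.
- arm.get_calibration(name): a dict with "K" (3x3 intrinsics, pixels), "rvec" (rotation vector, rad) and "tvec" (3), from world to camera coordinates, as OpenCV has them. Camera axes: x right, y down, z forward; pixel columns grow to the right and rows downward; lengths in mm; the calibration is good to about 2 mm. A picture is of the moment at which its call begins: read the wrist's pose just before it. get_calibration takes no time and is no camera call; for the wrist camera it gives the pose at the moment of the call.
- arm.job_done(): hands the job in; it is judged then, once.
The state is a dict: "clock": time; "joints": joint angles; "joint_vel": joint speeds; "joint_efforts": joint torques, N m; "position": TCP position; "ee_rot": TCP orientation; "contact_force": force on the tool from outside, world axes, zero at the start; "wrist_torque": the same for the moment, N m; "gripper_width": finger opening in mm; "grasp_force": force on a finger pad.
Only numpy, scipy, OpenCV 4.12 (cv2) and the standard library are available. Lean on these libraries where they do the work, as an engineer would, in place of code of your own. Each camera call takes 0.05 s, during which the arm holds its last target. There are 200 camera calls.

## Working session

There is one attempt and no reset: what is moved stays moved. The work goes in short steps, Python scripts to look and compute and a shell command to move; the robot and the scene stay as the last step left them, time stands still between calls to the robot, and variables do not carry over. Pictures are saved under pics/ and viewed, at most 14 in all, crops included, and the job is handed in when it is done.

```bash
ls; mkdir -p pics; cat > h.py <<'E'
import numpy as np, cv2
from bench import arm
from scipy.spatial.transform import Rotation as R
def cal(n):
    c=arm.get_calibration(n); return np.array(c["K"],float),cv2.Rodrigues(np.array(c["rvec"],float))[0],np.array(c["tvec"],float).ravel()
def ray(c,p):
    K,Rm,t=c; d=Rm.T@np.linalg.inv(K)@np.array([p[0],p[1],1.]); return -Rm.T@t,d
def onz(c,p,z):
    o,d=ray(c,p); return o+d*(z-o[2])/d[2]
def tri(obs):
    A=np.zeros((3,3));b=np.zeros(3)
    for c,p in obs:
        o,d=ray(c,p); d=d/np.linalg.norm(d); P=np.eye(3)-np.outer(d,d); A+=P;b+=P@o
    x=np.linalg.solve(A,b); return x
def proj(c,X):
    K,Rm,t=c; q=K@(Rm@np.asarray(X,float)+t); return q[:2]/q[2]
E
python3 - <<'E'
from h import *
for n in("scene","top","wrist"):
    im=arm.get_image(n); cv2.imwrite(f"pics/{n}0.png",im); 
    if n!="wrist": cv2.imwrite(f"pics/{n}0b.png",cv2.resize(im,(800,600),interpolation=cv2.INTER_CUBIC))
    K,Rm,t=cal(n); print(n,K.round(1).tolist(),(-Rm.T@t).round(1),Rm.round(3).tolist())
s=arm.read_state();print(s)
E
```

```text
bench.py
jog.py
pics
scene [[393.1, 0.0, 256.7], [0.0, 393.1, 197.9], [0.0, 0.0, 1.0]] [907.8 517.4 843.2] [[-0.787, 0.616, -0.008], [0.474, 0.598, -0.646], [-0.394, -0.513, -0.763]]
top [[378.1, 0.0, 260.0], [0.0, 378.1, 191.9], [0.0, 0.0, 1.0]] [ 448.1    9.7 1080.1] [[-0.011, -1.0, 0.024], [-0.998, 0.009, -0.061], [0.061, -0.025, -0.998]]
wrist [[327.5, 0.0, 254.7], [0.0, 327.5, 190.6], [0.0, 0.0, 1.0]] [ 204.  -594.2  373.5] [[-0.422, 0.907, 0.003], [0.874, 0.406, 0.267], [0.241, 0.115, -0.964]]
{'clock': 0.15, 'joints': array([-8.75408881e-01,  3.85374147e-01,  6.96297305e-03, -3.16164788e-04,
       -1.19397814e+00, -2.58609003e-01]), 'joint_vel': array([-1.48209720e-03, -2.27626229e-03,  3.44630776e-03,  2.11972242e-03,
        9.23357262e-05,  1.11562404e-03]), 'joint_efforts': array([-4.15011955e-04, -3.92677188e+01,  1.88581771e+01,  4.18860689e+00,
       -3.38178470e-03, -5.60543782e-06]), 'position': array([ 264.23948329, -565.96167517,  247.49074452]), 'ee_rot': array([-2.16600413e-01,  9.76260009e-01,  7.75051325e-04, -2.35139290e-04]), 'contact_force': array([ 0.16463839, -0.04062336, -0.43959551]), 'wrist_torque': array([ 0.00644727, -0.00180408,  0.04058565]), 'grasp_force': 0.0, 'gripper_width': 85.6476864480193}
```

View pics/top0b.png

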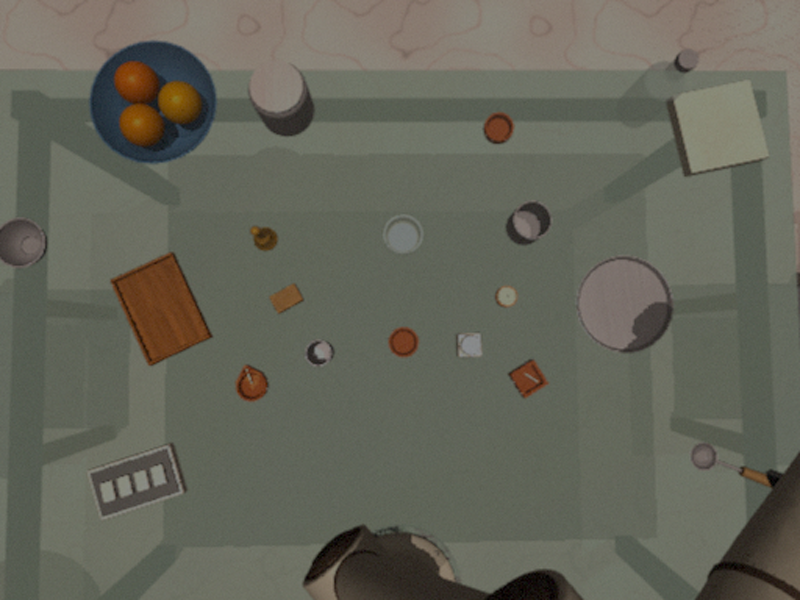

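View pics/scene0b.png

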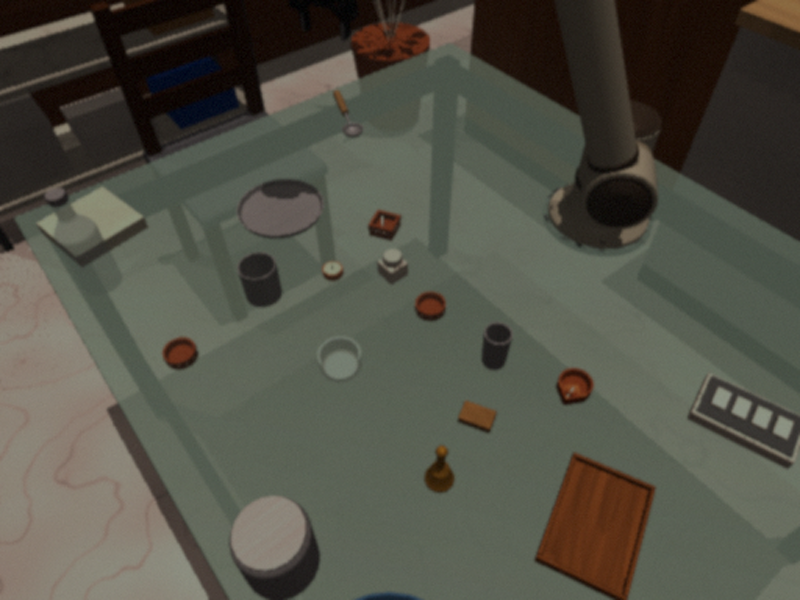

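The top view shows the tray (161,309), bell (264,238), bowl (403,235), thali (624,305), narrow cup (320,353), pointed diya (252,384), box (470,345), square diya (528,379) and wide cup (531,222). The scene view shows all of them too. I'll triangulate rough positions next.

```bash
python3 - <<'E'
from h import *
f=512/800
S=cal("scene");T=cal("top")
P=dict(thali=((624,304),(281,208)),tray1=((112,280),(538,553)),tray2=((173,254),(626,594)),tray3=((211,337),(655,487)),tray4=((151,364),(574,456)),bowl=((403,233),(340,355)),ball=((256,231),(441,451)),narrow=((320,352),(497,332)),diya=((252,383),(575,381)),cap=((470,344),(393,257)),square=((528,378),(385,220)),wide=((531,221),(258,267)))
for k,(a,b) in P.items():
    a=np.array(a)*f;b=np.array(b)*f
    x=tri([(T,a),(S,b)]); print(k,x.round(1),"resid px",np.linalg.norm(proj(T,x)-a).round(1),np.linalg.norm(proj(S,x)-b).round(1))
E
```

```text
thali [ 502.1 -416.7    7. ] resid px 0.0 0.0
tray1 [583.3 442.8  84.1] resid px 19.4 26.2
tray2 [574.2 462.7 -10. ] resid px 20.9 30.5
tray3 [419.7 394.7 -20.2] resid px 21.0 27.2
tray4 [442.7 379.7  71.7] resid px 19.9 23.7
bowl [630.1 -10.9  36.2] resid px 0.5 0.6
ball [628.2 238.3  82.1] resid px 0.0 0.0
narrow [421.8 132.2  74.3] resid px 0.3 0.4
diya [367.3 257.1  31.1] resid px 0.7 0.8
cap [ 432.  -126.1   46.9] resid px 0.3 0.3
square [ 370.9 -231.    30.2] resid px 0.1 0.1
wide [ 645.4 -234.    70.2] resid px 0.3 0.3
```

```bash
python3 jog.py '-145 105 -6 0 0 .3;-293 212 -12 0 0 .437;-293 212 -12 0 0 .437;-293 212 -12 0 0 .437;-293 212 -12 0 0 .437;-293 212 -12 0 0 .437;-293 212 -12 0 0 .437;-293 212 -12 0 0 .437;-293 212 -12 0 0 .437;-293 212 -12 0 0 .437'
python3 - <<'E'
from h import *
S=cal("scene");T=cal("top");f=.64
q=[]
for a,b in (((112,280),(626,594)),((173,254),(538,553)),((211,337),(574,456)),((151,364),(655,487))):
    a=np.array(a)*f;b=np.array(b)*f
    x=tri([(T,a),(S,b)]); q.append(x);print(x.round(1))
print(np.mean(q,0))
im=arm.get_image("wrist");np.savez("w1.npz",*cal("wrist"));cv2.imwrite("pics/w1.png",im)
print(arm.read_state()['ee_rot'],arm.read_state()['joints'].round(2))
c=cal("wrist")
for k,X in dict(thali=(502,-417,7),cap=(432,-126,47),sq=(371,-231,30)).items(): print(k,proj(c,X).round())
E
```

```text
clock: 1.15
position: [440.1, -250.0, 260.1]
ee_rot: [-0.0, 1.0, 0.0, -0.0]
contact_force: [-0.7, -0.4, -0.5]
gripper_width: 85.5
grasp_force: 0.0
[552.  508.5  19.7]
[599.  404.   12.1]
[449.3 337.2   1.9]
[401.5 441.7  10.6]
[500.43956197 422.85141012  11.07583289]
[ 2.47632319e-04  9.99999894e-01  6.57655232e-05 -3.81613992e-04] [-0.2   0.17 -0.26  0.   -1.14 -1.37]
thali [118. 210.]
cap [373. 158.]
sq [272.  98.]
```
View pics/w1.png

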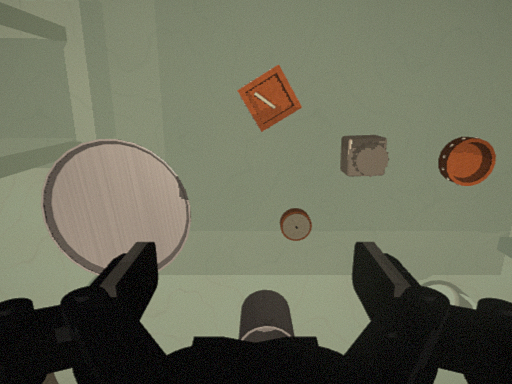

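The wrist view shows the square diya with rim corners (238,93), (278,66), (301,103), (262,131). The box is at (364,158), nearly aligned with the image. The thali is at (117,208). All of these match the projected rough positions.

```bash
python3 jog.py '-60 450 0 0 0 0;-60 450 0 0 0 0;-60 450 0 0 0 0;-60 450 0 0 0 0;-60 450 0 0 0 0;-60 450 0 0 0 0;-60 450 0 0 0 0;-60 450 0 0 0 0;-60 450 0 0 0 0;-60 450 0 0 0 0'
python3 - <<'E'
from h import *
d=np.load("w1.npz");c=tuple(d[k] for k in d)
q=[onz(c,p,28) for p in ((238,93),(278,66),(301,103),(262,131))]
print(np.round(q,1).tolist(),np.mean(q,0)); 
for i in range(4): e=q[(i+1)%4]-q[i]; print(np.linalg.norm(e).round(1),np.degrees(np.arctan2(e[1],e[0])).round(1))
im=arm.get_image("wrist");c=cal("wrist");np.savez("w2.npz",*c);cv2.imwrite("pics/w2.png",im)
for k,X in dict(ball=(628,238,82),mouth=(628,238,0),diya=(367,257,30),nc=(422,132,74),tray=(500,423,11)).items(): print(k,proj(c,X).round())
E
```

```text
clock: 2.2
position: [501.5, 202.8, 259.5]
ee_rot: [-0.001, 1.0, 0.0, 0.0]
contact_force: [0.0, -0.7, -0.7]
gripper_width: 85.6
grasp_force: 0.0
[[365.9, -267.1, 28.0], [339.4, -225.6, 28.0], [376.2, -200.7, 28.0], [405.3, -241.7, 28.0]] [ 371.71307445 -233.77214645   28.        ]
49.2 122.6
44.4 34.2
50.4 -54.6
46.8 -147.2
ball [289. 291.]
mouth [283. 256.]
diya [310.  30.]
nc [178.  86.]
tray [446. 159.]
```

View pics/w2.png

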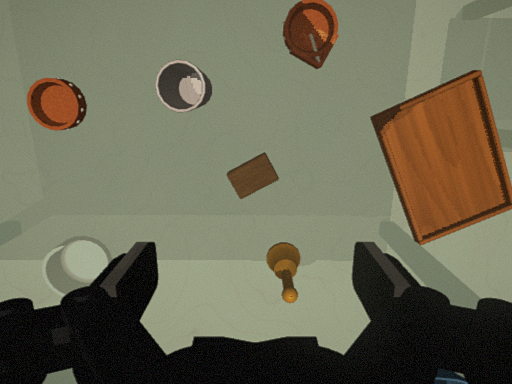

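The view shows the bell ball at (290,295) with its mouth at (283,257), and the pointed diya body at (312,27) with the spout tip at (319,68). The narrow cup rim is at (183,86). The tray rim corners are (372,118), (480,71), (512,205), (420,243).

```bash
python3 - <<'E'
from h import *
d=np.load("w2.npz");c=tuple(d[k] for k in d)
T=cal("top");f=.64
print("ball",onz(c,(290,295),83.5),"mouth",onz(c,(283,257),8))
print("tri ball",tri([(c,(290,295)),(T,(256*f,231*f))]))
a=onz(c,(312,27),28);b=onz(c,(319,68),26);print("diya",a,b,np.linalg.norm(b-a),np.degrees(np.arctan2(*(b-a)[1::-1])))
print("nc",onz(c,(182,86),75))
q=[onz(c,p,16) for p in ((372,118),(480,71),(513,205),(420,243))];print(np.round(q,1).tolist(),np.mean(q,0))
print(arm.read_state()['position'])
E
```

```text
ball [631.31888256 238.95406604  83.5       ] mouth [625.80054101 237.79886499   8.        ]
tri ball [627.05243416 237.40177824  89.56598247]
diya [364.15365049 258.92144106  28.        ] [402.34058096 268.26940611  26.        ] 39.36529067185347 13.755213123933304
nc [422.05185306 136.1910341   75.        ]
[[453.3, 331.3, 16.0], [404.4, 441.5, 16.0], [554.0, 508.0, 16.0], [602.9, 404.4, 16.0]] [503.65394883 421.29901779  16.        ]
[501.02121627 201.2538822  259.43752947]
```

```bash
python3 jog.py '-50 15 10 0 0 0;-95 28 25 0 0 0;-128 38 60 0 0 0;-128 38 100 0 0 0;-128 38 140 0 0 0;-128 38 170 0 0 0;-128 38 190 0 0 0;-128 38 198 0 0 0;-128 38 198 0 0 0'; python3 jog.py '0 0 0 0 0 0;0 0 0 0 0 0;0 0 0 0 0 0;0 0 0 0 0 0;0 0 0 0 0 0;0 0 0 0 0 0;0 0 0 0 0 0' 5
```

```text
clock: 3.15
position: [628.2, 235.5, 61.2]
ee_rot: [0.001, 1.0, -0.001, -0.001]
contact_force: [0.1, 0.5, 0.2]
gripper_width: 85.3
grasp_force: 0.0
clock: 3.85
position: [628.6, 238.2, 62.9]
ee_rot: [-0.0, 1.0, 0.0, 0.001]
contact_force: [-0.3, 0.4, 1.8]
gripper_width: 12.1
grasp_force: 57.1
```

```bash
python3 jog.py '0 0 -15 0 0 0;0 0 -45 0 0 0;0 -15 -80 0 0 0;3 -45 -105 0 0 0;8 -85 -110 0 0 0;14 -130 -110 0 0 0;20 -175 -110 0 0 0;26 -220 -110 0 0 0;32 -265 -110 0 0 0;38 -310 -110 0 0 0'; python3 jog.py '6 -45 0 0 0 0;12 -90 0 0 0 0;18 -135 0 0 0 0;24 -180 0 0 0 0;30 -225 0 0 0 0;36 -270 0 0 0 0;42 -310 0 0 0 0;46 -335 0 0 0 0;46 -345 0 0 0 0;46 -345 0 0 0 0'
python3 - <<'E'
from h import *
im=arm.get_image("wrist");c=cal("wrist");np.savez("w3.npz",*c);cv2.imwrite("pics/w3.png",im)
s=arm.read_state();print(s['position'],s['gripper_width'])
for X in ((502,-417,14),(544,-417,4)): print(proj(c,X))
E
```

```text
clock: 4.85
position: [589.3, -74.1, 172.8]
ee_rot: [0.0, 1.0, 0.0, -0.0]
contact_force: [1.0, -0.5, -2.8]
gripper_width: 12.3
grasp_force: 57.7
clock: 5.85
position: [543.5, -418.3, 171.9]
ee_rot: [0.001, 1.0, 0.0, -0.0]
contact_force: [-1.2, 0.1, -1.0]
gripper_width: 12.2
grasp_force: 57.5
[ 543.83105088 -417.09351857  172.06035763] 12.285025692495147
[253.65304961 130.18479022]
[253.80067843 175.48039846]
```

View pics/w3.png

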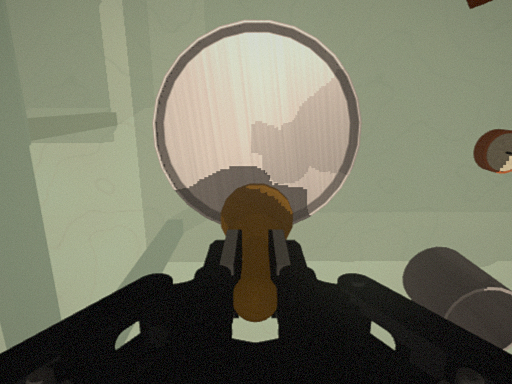

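The thali rim spans columns 153–360 and rows 20 to about 228, so its centre agrees with the estimate within about 3 mm. The bell hangs upright between the fingers, so I'll lower it.

```bash
python3 jog.py '0 0 30 0 0 0;0 0 60 0 0 0;0 0 85 0 0 0;0 0 97 0 0 0;0 0 101 0 0 0;0 0 104 0 0 0;0 0 105 0 0 0;0 0 105.5 0 0 0'
```

```text
clock: 6.7
position: [544.9, -417.5, 68.1]
ee_rot: [-0.0, 1.0, -0.001, 0.001]
contact_force: [-0.5, 0.2, -2.3]
gripper_width: 12.1
grasp_force: 57.9
```

```bash
python3 jog.py '0 0 .5 0 0 0;0 0 1 0 0 0;0 0 1 0 0 0'; python3 jog.py '0 0 .5 0 0 0;0 0 1 0 0 0;0 0 1 0 0 0'
```

```text
clock: 7.0
position: [544.6, -417.5, 66.9]
ee_rot: [-0.0, 1.0, -0.0, 0.001]
contact_force: [-0.4, 1.0, 2.6]
gripper_width: 11.9
grasp_force: 57.5
clock: 7.3
position: [544.8, -417.6, 66.9]
ee_rot: [-0.0, 1.0, -0.001, 0.001]
contact_force: [-0.4, 3.3, 7.7]
gripper_width: 12.2
grasp_force: 57.3
```

```bash
python3 jog.py '0 0 0 0 0 0;0 0 0 0 0 0;0 0 0 0 0 0;0 0 0 0 0 0;0 0 -25 0 0 0;0 0 -65 0 0 0;0 0 -110 0 0 0;10 40 -120 0 0 0;20 85 -120 0 0 0;32 130 -120 0 0 0' 60;  python3 jog.py '12 48 0 0 0 0;25 96 0 0 0 0;37 144 0 0 0 0;50 192 0 0 0 0;62 240 0 0 0 0;75 288 0 0 0 -.05;87 336 0 0 0 -.1;100 384 0 0 0 -.15;112 432 0 0 0 -.2;120 460 0 0 0 -.24' 72;python3 jog.py '6 20 0 0 0 0;12 40 0 0 0 0;15 55 0 0 0 0;15 55 0 0 0 0'
python3 - <<'E'
from h import *
im=arm.get_image("wrist");c=cal("wrist");np.savez("w4.npz",*c);cv2.imwrite("pics/w4.png",im)
s=arm.read_state();print(s['position'],s['ee_rot'])
for X in ((366,258,28),(404,268,28)): print(proj(c,X))
cv2.imwrite("pics/t4.png",arm.get_image("top"))
E
```

```text
clock: 8.3
position: [511.9, -286.3, 185.2]
ee_rot: [0.001, 1.0, -0.0, 0.001]
contact_force: [0.7, 0.2, -0.3]
gripper_width: 60.2
grasp_force: 0.0
clock: 9.3
position: [391.6, 175.6, 185.2]
ee_rot: [-0.122, 0.993, 0.0, 0.001]
contact_force: [1.3, -0.2, 0.3]
gripper_width: 71.9
grasp_force: 0.0
clock: 9.7
position: [364.3, 223.9, 185.0]
ee_rot: [-0.121, 0.993, 0.0, 0.0]
contact_force: [0.9, -0.9, 0.1]
gripper_width: 71.9
grasp_force: 0.0
[364.42359093 223.1118736  184.84194919] [-1.20477627e-01  9.92716042e-01  2.35651399e-05  3.56317614e-05]
[291.51037036 188.43083549]
[290.94905924 229.36227065]
```

View pics/w4.png

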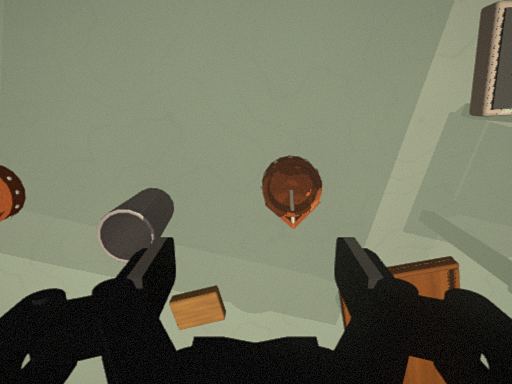

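The diya body is at (291,186) and its spout at (293,228), as predicted and aligned with the fingers.

```bash
python3 jog.py '-10 33 20 0 0 0;-10 33 60 0 0 0;-10 33 100 0 0 0;-10 33 130 0 0 0;-10 33 150 0 0 0;-10 33 160 0 0 0;-10 33 164 0 0 0;-10 33 166 0 0 0;-10 33 167 0 0 0;-10 33 167 0 0 0' 68;  python3 jog.py '0 0 0 0 0 0;0 0 0 0 0 0;0 0 0 0 0 0;0 0 0 0 0 0' 48
```

```text
clock: 10.8
position: [366.9, 257.5, 18.6]
ee_rot: [-0.12, 0.993, 0.001, 0.001]
contact_force: [0.6, 0.4, -0.8]
gripper_width: 68.1
grasp_force: 0.0
clock: 11.2
position: [366.9, 257.6, 19.1]
ee_rot: [-0.12, 0.993, 0.001, 0.001]
contact_force: [-0.7, -0.7, 7.6]
gripper_width: 51.9
grasp_force: 61.5
```

```bash
python3 jog.py '0 0 -5 0 0 0;0 0 -20 0 0 0;0 0 -55 0 0 0;0 0 -95 0 0 0;1 -10 -125 0 0 .03;3 -40 -140 0 0 .08;8 -85 -140 0 0 .12;12 -130 -140 0 0 .16;17 -175 -140 0 0 .2;21 -220 -140 0 0 .24';python3 - <<'E'
from h import *
s=arm.read_state();print(s['ee_rot'],s['joints'].round(2))
m=R.from_quat(s['ee_rot']).as_matrix();d=np.array([465,-416,60])-s['position'];print((m.T@d).round(1))
E
```

```text
clock: 12.2
position: [397.9, 36.7, 158.3]
ee_rot: [0.0, 1.0, 0.0, 0.0]
contact_force: [1.4, -0.0, -0.6]
gripper_width: 51.9
grasp_force: 62.9
[4.95731086e-04 9.99999744e-01 3.21687739e-04 4.02651171e-04] [ 0.5   0.1  -0.64 -0.   -0.83 -2.07]
[ -67.5 -452.7   98.1]
```

```bash
python3 jog.py '-6 -45 0 0 0 0;-13 -90 0 0 0 0;-20 -135 0 0 0 0;-27 -180 0 0 0 0;-33 -225 0 0 0 0;-40 -270 0 0 0 0;-47 -315 0 0 0 0;-54 -360 0 0 0 0;-60 -405 0 0 0 0;-65 -440 0 0 0 0'; python3 jog.py '-2 -10 10 0 0 0;-2 -13 40 0 0 0;-2 -13 75 0 0 0;-2 -13 105 0 0 0;-2 -13 123 0 0 0;-2 -13 130 0 0 0;-2 -13 132 0 0 0;-2 -13 132 0 0 0'
```

```text
clock: 13.2
position: [462.9, -404.0, 157.7]
ee_rot: [0.001, 1.0, 0.0, -0.0]
contact_force: [-0.3, -0.4, -1.2]
gripper_width: 52.2
grasp_force: 62.9
clock: 14.0
position: [465.8, -414.6, 26.5]
ee_rot: [-0.0, 1.0, -0.0, 0.0]
contact_force: [0.1, 0.3, -0.8]
gripper_width: 52.0
grasp_force: 62.9
```

```bash
python3 jog.py '0 0 1 0 0 0;0 0 2 0 0 0;0 0 2.5 0 0 0;0 0 2.5 0 0 0';python3 jog.py '0 0 .5 0 0 0;0 0 1 0 0 0;0 0 1 0 0 0'
```

```text
clock: 14.4
position: [465.4, -414.7, 23.7]
ee_rot: [0.0, 1.0, -0.0, 0.0]
contact_force: [0.0, 0.3, -0.2]
gripper_width: 51.9
grasp_force: 62.9
clock: 14.7
position: [465.4, -414.8, 23.2]
ee_rot: [-0.0, 1.0, -0.0, 0.0]
contact_force: [-1.5, 1.3, 5.3]
gripper_width: 52.1
grasp_force: 63.5
```

```bash
python3 jog.py '0 0 0 0 0 0;0 0 0 0 0 0;0 0 0 0 0 0;0 0 -15 0 0 0;0 0 -45 0 0 0;0 0 -90 0 0 0;5 10 -130 0 0 0;20 40 -150 0 0 -.1;40 80 -150 0 0 -.2;60 120 -150 0 0 -.35' 66
python3 - <<'E'
from h import *
cv2.imwrite("pics/t5.png",arm.get_image("top"))
im=arm.get_image("wrist");c=cal("wrist");np.savez("w5.npz",*c);cv2.imwrite("pics/w5.png",im)
s=arm.read_state();m=R.from_quat(s['ee_rot']).as_matrix();print(m[:2,1],s['position']);print(proj(c,(371.5,-232.5,28)))
E
```

```text
clock: 15.7
position: [404.9, -293.8, 172.8]
ee_rot: [-0.176, 0.984, -0.0, 0.001]
contact_force: [-0.4, 1.1, -0.5]
gripper_width: 66.0
grasp_force: 0.0
[-0.34667707  0.9379789 ] [ 401.51781267 -290.95726298  172.0576865 ]
[330.97220711 172.13730899]
```

View pics/w5.png

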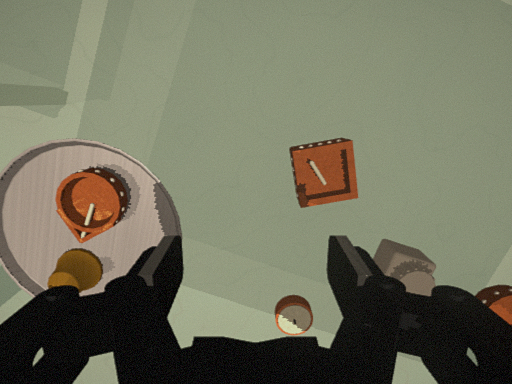

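The thali set is standing well: bell at (78,268), diya at (92,197). The square diya's rim corners are at about (297,155), (355,143), (357,198), (302,207).

```bash
python3 - <<'E'
from h import *
d=np.load("w5.npz");c=tuple(d[k] for k in d)
q=[onz(c,p,28) for p in ((297,155),(355,143),(357,198),(302,207))]
print(np.round(q,1).tolist(),np.mean(q,0)) 
for i in range(4): e=q[(i+1)%4]-q[i]; print(np.linalg.norm(e).round(1),np.degrees(np.arctan2(e[1],e[0])).round(1))
s=arm.read_state();m=R.from_quat(s['ee_rot']).as_matrix();print(m.T@(np.array([371.5,-232.5,19])-s['position']),np.degrees(np.arctan2(-m[0,1],m[1,1])))
E
```

```text
[[367.9, -264.9, 28.0], [342.2, -223.8, 28.0], [384.6, -202.2, 28.0], [408.5, -243.7, 28.0]] [ 375.81503057 -233.64427818   28.        ]
48.5 122.0
47.6 27.0
47.8 -60.0
45.8 -152.4
[  7.63677692  64.73982527 153.2821279 ] 20.284316165661203
```

```bash
python3 jog.py '4 35 20 0 0 -.1;8 69 50 0 0 -.19;8 69 90 0 0 -.19;8 69 120 0 0 -.19;8 69 120 0 0 -.19;8 69 120 0 0 -.19' 68; python3 - <<'E'
from h import *
s=arm.read_state();m=R.from_quat(s['ee_rot']).as_matrix();print(m.T@(np.array([373.5,-233,19])-s['position']),np.degrees(np.arctan2(-m[0,1],m[1,1])))
E
```

```text
clock: 16.4
position: [374.7, -232.9, 52.5]
ee_rot: [-0.267, 0.964, -0.0, -0.0]
contact_force: [0.1, -0.6, 0.1]
gripper_width: 67.9
grasp_force: 0.0
[ 1.10685724  0.54814111 33.49731714] 30.93645312197428
```

```bash
python3 jog.py '1 0 15 0 0 0;1 0 26 0 0 0;1 0 31 0 0 0;1 0 33 0 0 0;1 0 33 0 0 0'; python3 jog.py '0 0 0 0 0 0;0 0 0 0 0 0;0 0 0 0 0 0;0 0 0 0 0 0;0 0 0 0 0 0' 44
```

```text
clock: 16.9
position: [374.1, -233.3, 20.1]
ee_rot: [-0.267, 0.964, -0.0, 0.001]
contact_force: [0.1, -0.5, -0.8]
gripper_width: 67.6
grasp_force: 0.0
clock: 17.4
position: [374.0, -233.2, 20.3]
ee_rot: [-0.267, 0.964, -0.0, 0.001]
contact_force: [-0.9, -0.6, 6.7]
gripper_width: 48.9
grasp_force: 62.6
```

```bash
python3 jog.py '0 0 -5 0 0 0;0 0 -25 0 0 0;0 0 -65 0 0 0;0 0 -105 0 0 0;-8 8 -130 0 0 0;-30 30 -140 0 0 0;-60 61 -140 0 0 .03;-91 92 -140 0 0 .06;-122 124 -140 0 0 .09;-153 156 -140 0 0 .11'; python3 - <<'E'
from h import *
s=arm.read_state();m=R.from_quat(s['ee_rot']).as_matrix();print(m.T@(np.array([536,438,60])-s['position']),np.degrees(np.arctan2(-m[0,1],m[1,1])),s['joints'].round(2))
E
```

```text
clock: 18.4
position: [424.2, -18.9, 159.9]
ee_rot: [-0.213, 0.977, 0.0, 0.0]
contact_force: [1.5, -0.9, -1.1]
gripper_width: 48.9
grasp_force: 62.2
[-291.53077823  369.1362287   100.13400253] 24.554014890627137 [ 0.34  0.14 -0.59 -0.   -0.85 -1.48]
```

```bash
python3 jog.py '-29 37 0 0 0 0;-58 74 0 0 0 0;-87 111 0 0 0 0;-116 148 0 0 0 0;-145 185 0 0 0 0;-174 222 0 0 0 0;-203 259 0 0 0 0;-232 296 0 0 0 0;-260 333 0 0 0 0;-280 357 0 0 0 0';  python3 jog.py '-10 10 0 0 0 0;-10 10 0 0 0 0;-10 10 0 0 0 0'; python3 - <<'E'
from h import *
im=arm.get_image("wrist");c=cal("wrist");np.savez("w6.npz",*c);cv2.imwrite("pics/w6.png",im)
s=arm.read_state();print(s['position'],s['gripper_width'])
E
```

```text
clock: 19.4
position: [530.0, 423.4, 159.1]
ee_rot: [-0.214, 0.977, 0.0, 0.0]
contact_force: [-0.1, 0.2, -0.7]
gripper_width: 48.9
grasp_force: 62.2
clock: 19.7
position: [534.5, 433.4, 158.8]
ee_rot: [-0.213, 0.977, -0.0, -0.001]
contact_force: [0.0, -0.6, -1.1]
gripper_width: 49.1
grasp_force: 62.2
[534.62558514 432.93300602 159.168722  ] 48.901556381348485
```

View pics/w6.png

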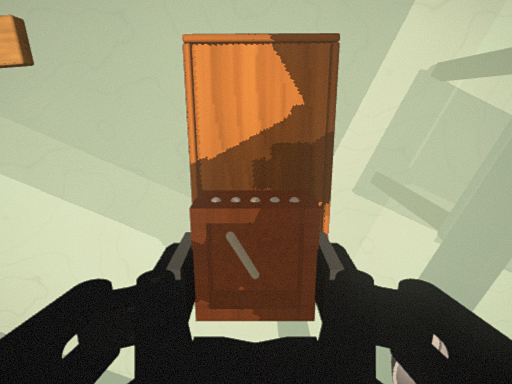

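The tray's near end is at (183,36)–(340,36), square with the image. The diya is held level and aligned.

```bash
python3 - <<'E'
from h import *
d=np.load("w6.npz");c=tuple(d[k] for k in d)
a=onz(c,(183,35),16);b=onz(c,(340,35),16);print(a,b,np.linalg.norm(a-b))
v=(b-a)/np.linalg.norm(b-a);u=np.array([v[1],-v[0],0]);print(np.degrees(np.arctan2(u[1],u[0])))
ctr=(a+b)/2+85*u;print(ctr)
s=arm.read_state();m=R.from_quat(s['ee_rot']).as_matrix()
g=ctr+36*u;print(g,m.T@(np.r_[g[:2],26]-s['position'])); print(ctr-38*u)
E
```

```text
[453.45987847 336.76617594  16.        ] [404.27332125 444.43782238  16.        ] 118.37440964223339
24.55186675999203
[506.18136726 425.92092811  16.        ]
[538.92644521 440.87953332  16.        ] [ -7.38150272   5.48155378 133.15787322]
[471.6171183  410.13128929  16.        ]
```

```bash
python3 jog.py '-5 5 20 0 0 0;-5 5 60 0 0 0;-5 5 95 0 0 0;-5 5 117 0 0 0;-5 5 126 0 0 0;-5 5 129 0 0 0;-5 5 130 0 0 0;-5 5 131 0 0 0';python3 jog.py '0 0 .5 0 0 0;0 0 1 0 0 0;0 0 1.5 0 0 0;0 0 1.5 0 0 0'
```

```text
clock: 20.55
position: [538.4, 441.1, 30.2]
ee_rot: [-0.213, 0.977, 0.001, 0.001]
contact_force: [0.3, 0.4, -0.7]
gripper_width: 48.8
grasp_force: 62.2
clock: 20.95
position: [537.5, 440.5, 26.9]
ee_rot: [-0.213, 0.977, 0.0, 0.0]
contact_force: [0.9, -0.3, -0.7]
gripper_width: 48.9
grasp_force: 62.2
```

```bash
python3 jog.py '0 0 .5 0 0 0;0 0 1 0 0 0;0 0 1 0 0 0';python3 jog.py '0 0 .5 0 0 0;0 0 .5 0 0 0'
```

```text
clock: 21.25
position: [537.6, 440.5, 26.4]
ee_rot: [-0.213, 0.977, -0.0, 0.0]
contact_force: [-2.1, -1.1, 3.2]
gripper_width: 48.8
grasp_force: 62.6
clock: 21.45
position: [537.6, 440.5, 26.4]
ee_rot: [-0.213, 0.977, -0.0, 0.0]
contact_force: [-2.0, -1.4, 5.3]
gripper_width: 49.0
grasp_force: 63.1
```

```bash
python3 jog.py '0 0 0 0 0 0;0 0 0 0 0 0;0 0 0 0 0 0;0 0 -15 0 0 0;0 0 -45 0 0 0;0 0 -90 0 0 0;0 0 -130 0 0 .1;0 0 -145 0 0 .2;0 0 -145 0 0 .32;0 0 -145 0 0 .429' 60; python3 jog.py '5 -30 0 0 0 0;14 -75 0 0 0 0;22 -120 0 0 0 0;30 -165 0 0 0 0;39 -210 0 0 0 0;48 -255 0 0 0 0;57 -300 0 0 0 0;66 -345 0 0 0 0;75 -390 0 0 0 0;83 -435 0 0 0 0' 68; python3 jog.py '8 -45 0 0 0 0;16 -80 0 0 0 0;22 -100 0 0 0 0;22 -100 0 0 0 0'; python3 - <<'E'
from h import *
im=arm.get_image("wrist");c=cal("wrist");np.savez("w7.npz",*c);cv2.imwrite("pics/w7.png",im)
s=arm.read_state();print(s['position'],s['ee_rot'])
print(proj(c,(432,-126,50)))
E
```

```text
clock: 22.45
position: [537.9, 440.8, 172.9]
ee_rot: [0.002, 1.0, 0.001, 0.001]
contact_force: [-0.8, -0.6, -1.1]
gripper_width: 60.0
grasp_force: 0.0
clock: 23.45
position: [454.5, 3.8, 171.6]
ee_rot: [-0.001, 1.0, 0.0, 0.001]
contact_force: [1.1, -0.6, 0.2]
gripper_width: 67.6
grasp_force: 0.0
clock: 23.85
position: [432.2, -96.5, 171.3]
ee_rot: [0.001, 1.0, 0.0, 0.001]
contact_force: [0.3, -0.0, -0.7]
gripper_width: 67.9
grasp_force: 0.0
[432.93190922 -95.5234817  171.25887639] [8.29432350e-04 9.99999250e-01 6.00636326e-05 8.98855978e-04]
[214.69608774 187.08939561]
```

View pics/w7.png

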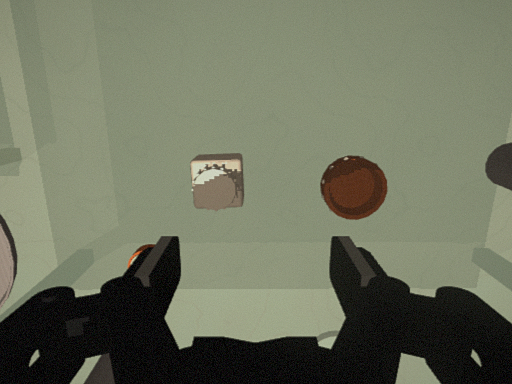

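The box is at (217,183), aligned with the image to within about 2°, and its cap centre (214,188) matches the prediction.

```bash
python3 jog.py '0 -25 20 0 0 0;0 -30 60 0 0 .02;0 -30 100 0 0 .02;0 -30 130 0 0 .02;0 -30 145 0 0 .02;0 -30 150 0 0 .02;0 -30 151 0 0 .02;0 -30 151 0 0 .02' 66;  python3 jog.py '0 0 0 0 0 0;0 0 0 0 0 0;0 0 0 0 0 0;0 0 0 0 0 0;0 0 0 0 0 0' 36
```

```text
clock: 24.7
position: [434.1, -124.1, 20.1]
ee_rot: [0.009, 1.0, 0.0, 0.001]
contact_force: [-0.0, 0.2, 0.5]
gripper_width: 65.9
grasp_force: 0.0
clock: 25.2
position: [433.9, -124.5, 20.6]
ee_rot: [0.009, 1.0, 0.0, 0.001]
contact_force: [-1.1, 1.2, 5.3]
gripper_width: 41.3
grasp_force: 61.2
```

```bash
python3 jog.py '0 0 -5 0 0 0;0 0 -25 0 0 0;0 0 -65 0 0 0;0 0 -105 0 0 0;0 10 -130 0 0 0;-2 40 -140 0 0 0;-5 85 -140 0 0 -.05;-9 130 -140 0 0 -.1;-12 175 -140 0 0 -.15;-15 220 -140 0 0 -.2'; python3 jog.py '-3 45 0 0 0 -.05;-6 90 0 0 0 -.1;-9 135 0 0 0 -.15;-12 180 0 0 0 -.2;-15 225 0 0 0 -.25;-18 260 0 0 0 -.25;-18 285 0 0 0 -.25;-18 290 0 0 0 -.25;-18 290 0 0 0 -.25'; python3 - <<'E'
from h import *
s=arm.read_state();m=R.from_quat(s['ee_rot']).as_matrix();print(m.T@(np.array([470,409,31])-s['position']),np.degrees(np.arctan2(-m[0,1],m[1,1])))
E
```

```text
clock: 26.2
position: [451.7, 96.6, 159.9]
ee_rot: [-0.091, 0.996, 0.0, 0.0]
contact_force: [1.7, 0.3, -0.0]
gripper_width: 41.3
grasp_force: 60.8
clock: 27.1
position: [417.3, 383.7, 159.1]
ee_rot: [-0.214, 0.977, -0.0, -0.0]
contact_force: [0.1, -0.2, -0.6]
gripper_width: 40.8
grasp_force: 60.7
[-58.588548     0.98264442 128.08253043] 24.729084372503227
```

```bash
python3 jog.py '-40 1 0 0 0 0;-58 1 20 0 0 0;-58 1 60 0 0 0;-58 1 95 0 0 0;-58 1 117 0 0 0;-58 1 126 0 0 0;-58 1 128 0 0 0;-58 1 128 0 0 0';python3 jog.py '0 0 1 0 0 0;0 0 2 0 0 0;0 0 3 0 0 0;0 0 3.5 0 0 0;0 0 3.5 0 0 0'
```

```text
clock: 27.9
position: [470.7, 408.7, 32.4]
ee_rot: [-0.214, 0.977, 0.0, 0.001]
contact_force: [-0.2, 0.2, -0.5]
gripper_width: 41.3
grasp_force: 60.7
clock: 28.4
position: [470.0, 408.8, 27.9]
ee_rot: [-0.214, 0.977, 0.0, 0.0]
contact_force: [0.4, 0.0, -0.9]
gripper_width: 41.3
grasp_force: 60.7
```

```bash
python3 jog.py '0 0 .5 0 0 0;0 0 1 0 0 0;0 0 1.5 0 0 0;0 0 1.5 0 0 0'
```

```text
clock: 28.8
position: [470.1, 408.7, 26.7]
ee_rot: [-0.214, 0.977, -0.0, 0.0]
contact_force: [-0.4, -0.5, 2.3]
gripper_width: 41.1
grasp_force: 61.1
```

```bash
python3 jog.py '0 0 0 0 0 0;0 0 0 0 0 0;0 0 0 0 0 0;0 0 -15 0 0 0;0 0 -45 0 0 0;0 0 -90 0 0 0;0 0 -135 0 0 .1;0 0 -160 0 0 .2;0 0 -165 0 0 .32;0 0 -165 0 0 .43' 54; python3 jog.py '6 -40 0 0 0 0;14 -85 0 0 0 0;22 -130 0 0 0 0;30 -175 0 0 0 0;38 -220 0 0 0 0;44 -265 0 0 0 0;48 -290 0 0 0 0;48 -299 0 0 0 0;48 -299 0 0 0 0' 66; python3 - <<'E'
from h import *
im=arm.get_image("wrist");c=cal("wrist");np.savez("w8.npz",*c);cv2.imwrite("pics/w8.png",im)
s=arm.read_state();print(s['position'],s['ee_rot'])
print(proj(c,(422,134,75)))
E
```

```text
clock: 29.8
position: [470.5, 409.3, 193.4]
ee_rot: [0.002, 1.0, 0.002, 0.001]
contact_force: [-1.0, -0.6, -1.2]
gripper_width: 54.1
grasp_force: 0.0
clock: 30.7
position: [422.5, 109.1, 191.6]
ee_rot: [0.0, 1.0, 0.0, 0.0]
contact_force: [-0.2, 0.0, 0.2]
gripper_width: 65.9
grasp_force: 0.0
[422.83514669 109.95733985 191.58003072] [-1.13337580e-04  9.99999819e-01  3.01538159e-04  5.07813086e-04]
[285.02205719 188.75956764]
```

View pics/w8.png

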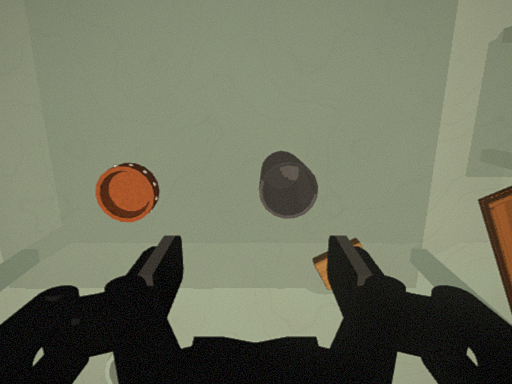

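The cup rim centre is at (289,188), so y is about 136. It stands clear.

```bash
python3 jog.py '0 26 20 0 0 0;0 26 60 0 0 0;0 26 95 0 0 0;0 26 120 0 0 0;0 26 131 0 0 0;0 26 134 0 0 0;0 26 134 0 0 0';  python3 jog.py '0 0 0 0 0 0;0 0 0 0 0 0;0 0 0 0 0 0;0 0 0 0 0 0;0 0 0 0 0 0' 36;python3 jog.py '0 0 -5 0 0 0;0 0 -25 0 0 0;0 0 -65 0 0 0;0 0 -105 0 0 0;0 0 -125 0 0 0;0 0 -125 0 0 0'
```

```text
clock: 31.45
position: [422.7, 136.7, 56.9]
ee_rot: [-0.001, 1.0, -0.0, -0.0]
contact_force: [-1.2, -0.1, -0.5]
gripper_width: 66.4
grasp_force: 0.0
clock: 31.95
position: [423.1, 136.1, 58.4]
ee_rot: [-0.001, 1.0, 0.001, 0.001]
contact_force: [-0.2, -0.9, 5.5]
gripper_width: 43.9
grasp_force: 60.9
clock: 32.55
position: [423.6, 136.6, 185.5]
ee_rot: [-0.0, 1.0, 0.002, 0.003]
contact_force: [0.7, 0.7, -1.5]
gripper_width: 43.8
grasp_force: 61.4
```

```bash
python3 jog.py '-30 -17 0 0 0 0;-70 -40 0 0 0 0;-110 -63 0 0 0 0;-150 -86 0 0 0 0;-190 -109 0 0 0 0;-225 -130 0 0 0 0;-250 -143 0 0 0 0;-257 -147 0 0 0 0;-257 -147 0 0 0 0;-257 -147 0 0 0 0'; python3 - <<'E'
from h import *
im=arm.get_image("wrist");c=cal("wrist");np.savez("w9.npz",*c);cv2.imwrite("pics/w9.png",im)
s=arm.read_state();print(s['position'],s['ee_rot'])
print(proj(c,(630,-11,40)),proj(c,(630,-11,6)))
E
```

```text
clock: 33.55
position: [678.0, -10.7, 181.1]
ee_rot: [-0.0, 1.0, 0.0, -0.001]
contact_force: [-0.7, -0.0, -1.1]
gripper_width: 43.8
grasp_force: 61.5
[678.08469384 -10.46844203 181.73715301] [-7.35326323e-04  9.99999289e-01  5.93785910e-05 -9.37090426e-04]
[253.07874721 124.27644114] [253.21601166 121.65793605]
```

View pics/w9.png

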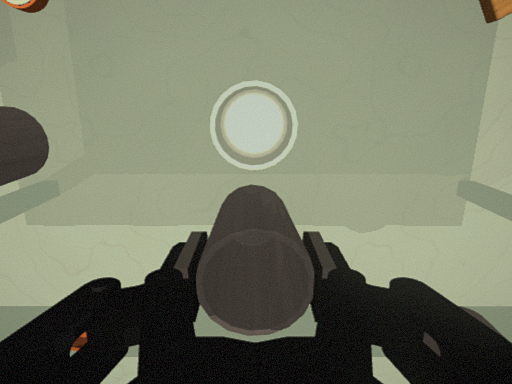

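Bowl rim centre is (254,125), about 1 px from the prediction. The held cup's rim centre is at (255,282).

```bash
python3 - <<'E'
from h import *
d=np.load("w9.npz");c=tuple(d[k] for k in d)
print(onz(c,(254,125),40),onz(c,(255,282),198.5))
E
python3 jog.py '20 0 0 0 0 0;40 0 0 0 0 0;48 0 10 0 0 0;48 0 40 0 0 0;48 0 65 0 0 0;48 0 80 0 0 0;48 0 82 0 0 0'
```

```text
[630.57111299 -10.25990601  40.        ] [677.26344956  -9.74098008 198.5       ]
clock: 34.3
position: [629.0, -10.5, 98.6]
ee_rot: [-0.001, 1.0, -0.0, -0.002]
contact_force: [0.1, -0.1, -0.6]
gripper_width: 44.2
grasp_force: 61.5
```

```bash
python3 jog.py '-2 0 4 0 0 0;-2 0 10 0 0 0;-2 0 16 0 0 0;-2 0 22 0 0 0;-2 0 27 0 0 0;-2 0 30 0 0 0;-2 0 31 0 0 0;-2 0 32 0 0 0'
```

```text
clock: 35.1
position: [633.5, -11.2, 68.3]
ee_rot: [-0.0, 1.0, -0.0, 0.0]
contact_force: [0.8, 0.5, -0.7]
gripper_width: 43.9
grasp_force: 61.5
```

```bash
python3 jog.py '0 0 .5 0 0 0;0 0 1 0 0 0;0 0 1 0 0 0;0 0 1.5 0 0 0;0 0 1.5 0 0 0'
```

```text
clock: 35.6
position: [633.4, -11.2, 66.8]
ee_rot: [-0.0, 1.0, 0.0, 0.0]
contact_force: [0.4, 0.1, -1.6]
gripper_width: 43.8
grasp_force: 61.5
```

```bash
python3 jog.py '2 0 0 0 0 0;2 0 .5 0 0 0;2 0 1 0 0 0;2 0 1.5 0 0 0;2 0 1.5 0 0 0'
```

```text
clock: 36.1
position: [631.4, -11.2, 65.2]
ee_rot: [-0.0, 1.0, -0.0, -0.0]
contact_force: [-0.7, -0.2, -1.2]
gripper_width: 44.1
grasp_force: 61.5
```

```bash
python3 jog.py '0 0 .5 0 0 0;0 0 1 0 0 0;0 0 1 0 0 0'
```

```text
clock: 36.4
position: [631.5, -11.2, 64.6]
ee_rot: [-0.0, 1.0, -0.0, 0.0]
contact_force: [-0.2, 0.4, 0.3]
gripper_width: 44.4
grasp_force: 61.6
```

```bash
python3 jog.py '0 0 .5 0 0 0;0 0 .5 0 0 0'; python3 jog.py '0 0 0 0 0 0;0 0 0 0 0 0;0 0 0 0 0 0;0 0 0 0 0 0;0 0 -15 0 0 0;0 0 -45 0 0 0;0 0 -90 0 0 0;0 0 -135 0 0 0;45 0 -160 0 0 0;90 0 -170 0 0 0' 62
```

```text
clock: 36.6
position: [631.7, -11.2, 64.5]
ee_rot: [-0.001, 1.0, -0.0, 0.0]
contact_force: [-1.1, 0.2, 2.9]
gripper_width: 43.9
grasp_force: 61.7
clock: 37.6
position: [542.4, -11.0, 236.4]
ee_rot: [-0.0, 1.0, 0.0, 0.003]
contact_force: [-1.1, -0.9, 1.0]
gripper_width: 61.9
grasp_force: 0.0
```

```bash
python3 jog.py '50 0 -30 0 0 0;100 0 -30 0 0 0;130 0 -30 0 0 0;130 0 -30 0 0 0'; python3 - <<'E'
from h import *
t=arm.get_image("top");s=arm.get_image("scene")
def crop(im,x0,y0,x1,y1,w,h): return cv2.resize(im[y0:y1,x0:x1],(w,h),interpolation=cv2.INTER_CUBIC)
a=crop(t,50,130,450,250,800,240)
c=cal("scene");p=[proj(c,X).astype(int) for X in ((505,-417,20),(505,423,20),(630,-11,40))];print(p)
b=np.hstack([crop(s,x-40 if x>40 else 0,y-45,(x-40 if x>40 else 0)+80,y+45,266,300) for x,y in p])
b=cv2.resize(b,(800,300));cv2.imwrite("pics/fin.png",cv2.convertScaleAbs(np.vstack([a,b]),alpha=1.5))
E
```

```text
clock: 38.0
position: [407.1, -12.0, 264.4]
ee_rot: [-0.001, 1.0, 0.001, 0.0]
contact_force: [1.7, -0.1, 0.1]
gripper_width: 62.1
grasp_force: 0.0
[array([178, 130]), array([381, 331]), array([216, 226])]
```

View pics/fin.png

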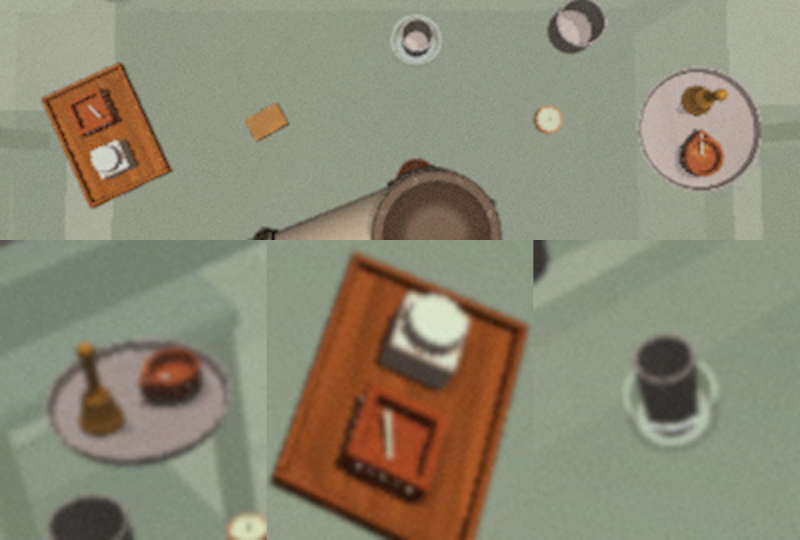

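The picture shows all three sets upright: bell and pointed diya on the thali (700,125), square diya and box on the tray (107,135), and the narrow cup in the bowl (416,38). The wide cup still stands on the table at (577,25).

```bash
python3 jog.py '0 0 0 0 0 0;0 0 0 0 0 0;0 0 0 0 0 0'; python3 -c "
from bench import arm
print(arm.job_done())"
```

```text
clock: 38.4
position: [412.2, -11.3, 263.3]
ee_rot: [-0.0, 1.0, -0.0, -0.001]
contact_force: [0.1, -0.5, 0.3]
gripper_width: 62.5
grasp_force: 0.0
the job is handed in; nothing more can be done
None
```

The job is handed in at about 38 s on the robot's clock: the bell and pointed diya are on the thali, the square diya and capped box on the tray, and the narrow cup in the bowl, all upright in the final camera check, with the wide cup left standing on the table.

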